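Clamp the glued trivet

TASK

The wooden trivet on the ratchet clamp has just been glued, but somebody left a coffee cup on the clamp bed in the way of the jaw: first stand the cup upright on the round steel tray and let go of it. Then pump the clamp's trigger (and only the trigger: do not push the jaw by hand) until the jaw's sprung rubber pad meets the trivet and is pressed about halfway in, never all the way in, which would crush the joint. Finish while still holding the trigger squeezed so that the pad stays about half pressed in; leave the sugar bowl, saucers and tea tin alone.

Things in the scene. Friction and masses are not known exactly. Their poses are not given: they have to be found in the camera images.
- clamp: Grey ratchet clamp screwed to the counter. Origin on the counter; y axis runs along it from trigger to anvil, x across, z up. In its frame (mm): bed plate 64 wide, y -130 to 200, top z 20; housing 40 wide, y -125 to -36, top z 80; handle post y -55 to -45, top z 145; jaw between post and trivet, top z 74, its rod sticks out behind to y -260. Behind the post stands the trigger
- handle_post (a point): Point in the middle of the clamp's fixed handle post (10 mm thick along the clamp, 36 mm wide) at the height of the trigger bar, 129 mm above the counter
- trigger_bar: The trigger: round steel bar, 12 mm in diameter, 54 mm long, across the clamp between two side arms 48 mm apart; origin at its middle, x along it. At rest 129 mm above the counter, 41 mm behind the post (centres; 52 mm over the outer faces of both). Fully squeezed it has gone 20 mm towards the post (clamp +y). May be squeezed against the post or pushed; a 3 N spring returns it
- trigger (a joint): Trigger angle, rad: 0 at rest, 0.27 fully squeezed; lever arm 74 mm. 1 mm at the bar drives the jaw 1.3 mm ahead. Going back, the pawl clicks over 6 mm teeth and the jaw stays, so each squeeze starts with 0 to 6 mm idle jaw drive; a full pump gains 18 to 26 mm. Let go under load, and the pad's spring pushes the jaw back (about 2 mm press stays). Half press takes 17 N at the bar, bottoming 27 N
- ratchet (a joint): Travel of rod and jaw towards the anvil, m; 0 fully back, 0.125 at most; friction 2.5 N. With the pad free, its face stands at clamp y = 6 mm + this travel
- jaw: The sliding jaw: steel plate 46 mm wide, 14 mm thick and its toothed rod; carries the pad. Origin coincides with the clamp's when the travel is 0; do not push it by hand
- pad: Black rubber pad at the front of the jaw, 44 mm wide, 32 mm high, 8 mm thick, on two pins; origin at the middle of its front face (which faces the trivet), 38 mm above the counter; y towards the trivet
- pad_spring (a joint): How far the pad is pressed back into the jaw, m: 0 free, 0.016 bottomed; spring 1 N per mm. The open slit between pad and jaw plate is 16 mm minus this value
- trivet: Loose wooden trivet 90 (x) x 80 (y) x 28 (z) mm lying on the clamp bed about 1 mm from the anvil face; origin at the centre of its underside; the face for the pad is 40 mm from the origin towards the jaw
- cup: White ceramic cup without handle, 55 mm high, outside diameter 52 mm at the rim narrowing to 42 mm at the foot, wall 4 mm, about 0.12 kg, standing upright on the clamp bed between pad and trivet; origin at the centre of its underside, z up
- tray: Round steel tray fixed on the counter; origin at its centre on the counter; floor 4 mm above the counter, flat to 83 mm from the centre; rim 95 mm in radius and 12 mm high
- sugar_bowl: Bystander: blue bowl, 96 mm across, 45 mm high; origin under its centre
- saucers: Bystander: stack of white saucers, 110 mm across, 36 mm high; origin under its centre
- tea_tin: Bystander: round brass-coloured tin, 72 mm across, 100 mm high; origin under its centre
- anvil_face (a point): Middle of the face of the clamp's fixed anvil block (64 mm wide, top 75 mm above the counter), at clamp y 180 mm; the trivet rests against it
Mind the look-alikes: they are no part of the job. What is shaped like the cup but green or pink is not meant. Several things look just like the tray: the one meant starts farthest from the robot's base.

How it is judged:
By the outcome, as a careful person would: the job done as asked, in the order asked, and still so for the second after the job is handed in, while the arm keeps its last pose, push and grip.
It also fails if it takes over 72 s, if anything falls off the work surface, if the arm or the gripper's body presses on something with over 40 N, if the wrist force passes 120 N, or if a joint passes its speed limit or range.

ROBOT

A 6-joint arm with a two-finger parallel gripper is mounted at the origin on the work surface. World frame = base frame: x ahead of the robot, y to its left, z up, the work surface at z = 0. Lengths are in mm, angles in rad, forces in N, time in s.
With the tool pointing down it reaches from about 300 to 775 mm from the base axis. Payload 14.6 kg.
Tool frame: the origin (TCP) lies between the finger pads; the fingertips stand env.tcp_to_tips ahead of it and the grasp point (between the pads) lies 6 mm ahead of it (env.tcp_to_tips is the distance from the TCP to the fingertips, in mm); z points along the fingers, y is the direction in which the jaws open and shut (so a half turn about z gives the same grasp; the last joint's range is limited). The gripper opens to 85 mm and grips with 20 to 120 N. Pads are 22 mm wide; open, the fingers measure 114 mm over their backs; the gripper's body (76 mm by 85 mm) begins 54 mm behind the grasp point. The pads swing forward as they close: fully open they stand 13 mm farther back than shut.
Start: joints at [-1.39, 0.3, 1.521, -0, 1.321, -0.067], TCP at [134.893, -533.192, 223.681] pointing down, gripper open.
Joint ranges: [-3.03, 3.03], [-0.79, 2.21], [0.23, 2.52], [-1.04, 4.18], [0, 3.07], [-2.55, 2.55]. Speed limits (rad/s): [2.22, 2.22, 2.57, 3.14, 3.14, 3.14].

INTERFACE

Orientations are given as a rotation vector (axis times angle).
In Python, from bench import env gives the robot as it stands.
- The arm moves only by the shell command python3 -m jog 'ROWS' [FORCE]. ROWS is JSON, a list of rows, each an object of numbers: "dx", "dy", "dz": the shift along the tool's x, y, z in m; "ax", "ay", "az": the turn, a rotation vector about the tool's x, y, z in degrees; "claw": the finger opening in m, from 0 to 0.0854. A call has 1 to 5 rows; each row shifts and turns the commanded pose from where the row before left it, along the tool's axes as they then stand; what a row does not reach is not made up. A row lasts 1/8 s, in which the tool goes at most 62.5 mm and 10.7 degrees, less where a joint would pass 70% of its speed; a pose out of reach is approached as far as the arm can. A call is refused whole if a number of a shift passes 0.0625 or a number of a turn 10.7, either way. A call with a gripper value outside its range is refused whole. The fingers move at their own pace and stop on an object; FORCE is the grip in N (left out, the last holds). Time passes only in rows, so rows that do not move let the fingers close. It gives the time, the measured TCP pose, the force and the opening at its end, in the units of the state.
- env.sense(): the state, without advancing time (a new reading comes with each control period).
- env.grab_frame(name): name is "scene" or "top"; returns the picture (384x512x3 uint8, red, green, blue); there is no depth.
- env.camera_info(name): a dict with "intrinsics" (3x3 intrinsics, pixels), "dist_coeffs" ([k1, k2, p1, p2, k3] as OpenCV has them; the pictures are not rectified), "view" (4x4, takes a point from world to camera coordinates). Camera axes: x right, y up, looking along -z (the intrinsics and any distortion apply to the point x, -y, -z); pixel columns grow to the right and rows downward; lengths in mm; the calibration is good to about 2 mm. A picture is of the moment at which its call begins. camera_info takes no time and is no camera call.
- env.sign_off(): hands the job in, once; it reports no verdict.
The state is a dict: "time_s": time; "q": joint angles; "qd": joint speeds; "effort": joint torques, N m; "ee_pos": TCP position; "tcp_rot": TCP orientation; "force": force on the tool from outside, world axes, zero at the start; "wrist_torque": the same for the moment, N m; "finger_gap": finger opening in mm.
Only numpy, scipy, OpenCV 4.12 (cv2) and the standard library are available. Lean on these libraries where they do the work, as an engineer would, in place of code of your own. Each camera call takes 0.05 s, during which the arm holds its last target.

## Working session

There is one attempt and no reset: what is moved stays moved. The work goes in short steps, Python scripts to look and compute and a shell command to move; the robot and the scene stay as the last step left them, time stands still between calls to the robot, and variables do not carry over. Pictures are saved under pics/ and viewed, and the job is handed in when it is done.

```bash
ls; mkdir -p pics; python3 - <<'E'
from bench import env
import cv2,numpy as np
np.set_printoptions(precision=3,suppress=True)
s=env.sense()
for k in s: print(k,s[k])
print(env.tcp_to_tips)
for n in ("scene","top"):
    im=env.grab_frame(n); cv2.imwrite(f"pics/{n}0.png",im[:,:,::-1])
    c=env.camera_info(n)
    print(n,np.array(c["intrinsics"]),c["dist_coeffs"],np.array(c["view"]))
E
```

```text
pics
time_s 0.0
q [-1.39   0.3    1.522  0.     1.321 -0.067]
qd [ 0.001  0.     0.001  0.     0.    -0.   ]
effort [ -0.001 -54.35  -36.179  -0.      0.004   0.   ]
ee_pos [ 134.856 -532.956  223.101]
tcp_rot [-3.116 -0.388  0.   ]
force [-1.057 -0.128 -0.528]
wrist_torque [0.021 0.003 0.025]
finger_gap 85.49258278292042
25.0
scene [[400.891   0.    257.905]
 [  0.    400.891 192.796]
 [  0.      0.      1.   ]] [-0.004  0.     0.     0.     0.   ] [[   -0.612     0.791     0.012   290.174]
 [   -0.549    -0.435     0.714   181.809]
 [    0.57      0.43      0.7   -1424.882]
 [    0.        0.        0.        1.   ]]
top [[428.753   0.    259.787]
 [  0.    428.753 192.446]
 [  0.      0.      1.   ]] [0.029 0.    0.    0.    0.   ] [[    0.015    -0.999    -0.03      8.666]
 [    0.999     0.014     0.043  -469.158]
 [   -0.043    -0.031     0.999 -1356.851]
 [    0.        0.        0.        1.   ]]
```

View pics/scene0.png

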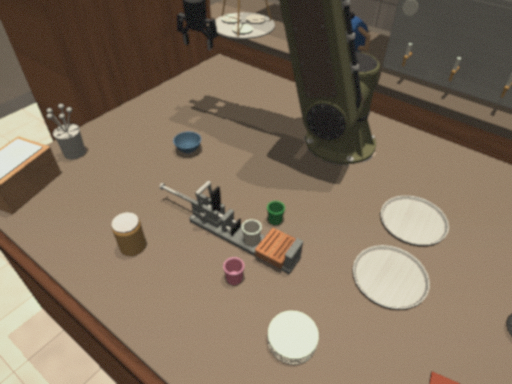

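View pics/top0.png

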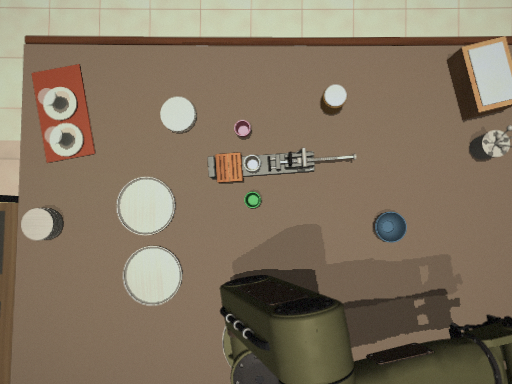

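```bash
cat > h.py <<'E'
from bench import env
import cv2,numpy as np
np.set_printoptions(precision=1,suppress=True)
def cam(n):
    c=env.camera_info(n);return np.array(c["intrinsics"],float),np.array(c["dist_coeffs"],float),np.array(c["view"],float)
def ray(n,uv):
    K,D,V=cam(n);p=cv2.undistortPoints(np.array(uv,float).reshape(-1,1,2),K,D)[:,0]
    d=np.c_[p[:,0],-p[:,1],-np.ones(len(p))]@V[:3,:3]
    return -V[:3,:3].T@V[:3,3],d/np.linalg.norm(d,axis=1)[:,None]
def plane(n,uv,z):
    o,d=ray(n,uv);return o+d*((z-o[2])/d[:,2])[:,None]
def proj(n,P):
    K,D,V=cam(n);P=np.array(P,float).reshape(-1,3)@V[:3,:3].T+V[:3,3]
    return cv2.projectPoints(P*[1,-1,-1],np.zeros(3),np.zeros(3),K,D)[0][:,0]
def tri(uv1,uv2):
    o1,d1=ray("top",uv1);o2,d2=ray("scene",uv2);d1=d1[0];d2=d2[0]
    A=sum(np.eye(3)-np.outer(d,d) for d in(d1,d2));b=sum((np.eye(3)-np.outer(d,d))@o for o,d in((o1,d1),(o2,d2)))
    return np.linalg.solve(A,b)
def shot(n,name=None):
    im=env.grab_frame(n)[:,:,::-1].copy()
    if name: cv2.imwrite(f"pics/{name}.png",im)
    return im
def crop(im,x0,y0,x1,y1,k,name):
    c=cv2.resize(im[y0:y1,x0:x1],None,fx=k,fy=k,interpolation=cv2.INTER_CUBIC);cv2.imwrite(f"pics/{name}.png",c)
E
python3 - <<'E'
from h import *
t=cv2.imread("pics/top0.png");s=cv2.imread("pics/scene0.png")
crop(t,200,110,365,220,4.8,"t0c");crop(s,150,165,310,285,5,"s0c")
for u in [(146,206),(152,276)]:
    p=plane("top",[u],8)[0];print(u,p,np.hypot(*p[:2]))
for u in [(390,277),(414,220)]:
    p=plane("scene",[u],8)[0];print(u,p,np.hypot(*p[:2]))
E
```

```text
(146, 206) [420.5 380.1   8. ] 566.8476238593656
(152, 276) [198.3 354.6   8. ] 406.2704908071215
(390, 277) [425.4 383.7   8. ] 572.8435487653451
(414, 220) [202.  356.1   8. ] 409.4515385879892
```

View pics/t0c.png

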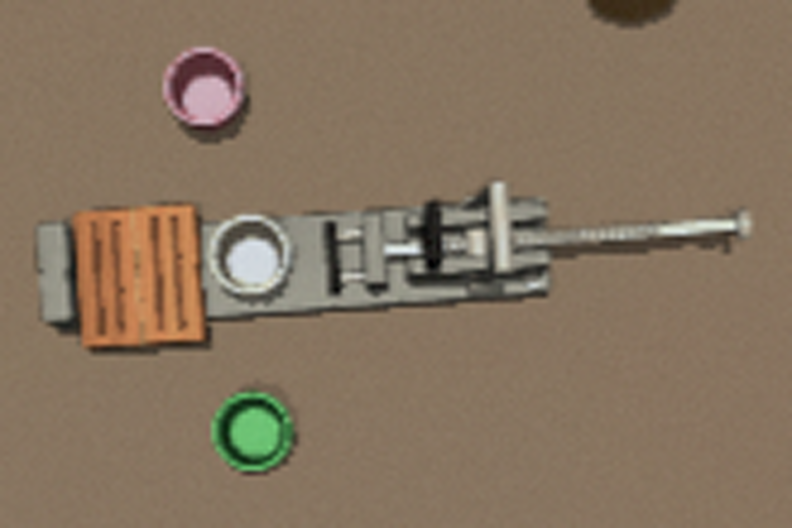

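View pics/s0c.png

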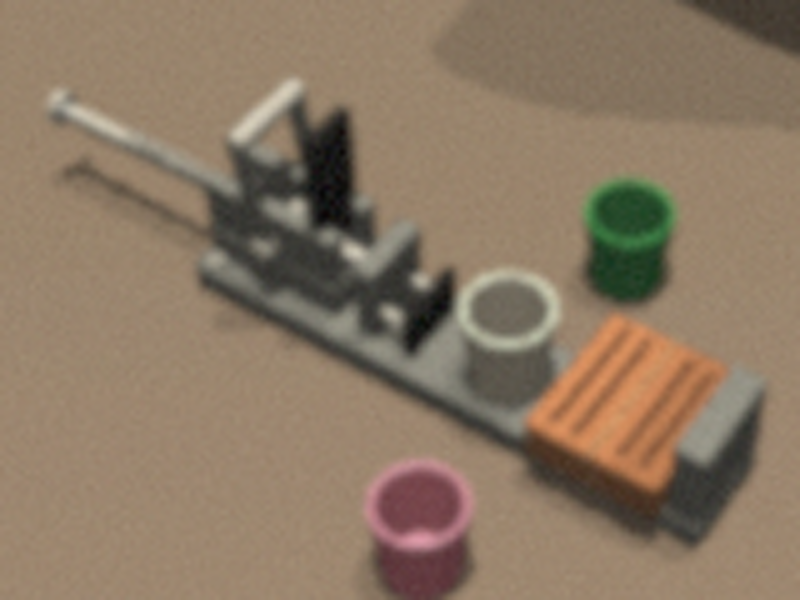

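```bash
python3 - <<'E'
from h import *
T=lambda x,y:((x+.5)/4.8-.5+200,(y+.5)/4.8-.5+110)
S=lambda x,y:((x+.5)/5-.5+150,(y+.5)/5-.5+165)
def show(n,t,s,z):
    print(n,"tri",tri([T(*t)],[S(*s)]),"top",plane("top",[T(*t)],z)[0],"sc",plane("scene",[S(*s)],z)[0])
show("cuprim",(252,256),(508,309),75)
show("barA",(499,184),(296,87),133)
show("barB",(500,270),(239,136),133)
show("rod",(744,223),(58,104),57)
show("anvA",(38,224),(735,358),75)
show("anvB",(42,322),(763,385),75)
for n,t,z in [("anvil left-up",(38,224),75),("anvil l-dn",(43,322),75),("bed end up",(548,200),20),("bed end dn",(549,294),20),("padU",(333,221),54),("padD",(334,292),54),("postU",(433,203),145),("postD",(432,268),145),("jawU",(375,213),74),("jawD",(375,287),74),("trivNearU",(193,206),48),("trivNearD",(206,341),48),("trivFarU",(75,212),48),("trivFarD",(88,347),48)]:
    print(n,plane("top",[T(*t)],z)[0])
E
```

```text
cuprim tri [555.6  38.8  73.8] top [555.9  38.2  75. ] sc [556.   40.1  75. ]
barA tri [579.2 -98.8 170.8] top [ 594.8 -113.6  133. ] sc [ 543.  -114.8  133. ]
barB tri [ 556.4 -128.2   97.6] top [ 542.6 -114.8  133. ] sc [ 589.1 -112.5  133. ]
rod tri [ 582.5 -275.1   55.7] top [ 582.6 -275.1   57. ] sc [ 583.2 -273.7   57. ]
anvA tri [562.7 170.9 140.6] top [574.7 174.9  75. ] sc [510.3 150.7  75. ]
anvB tri [513.  170.9  71.4] top [512.2 171.2  75. ] sc [516.1 171.5  75. ]
anvil left-up [574.7 174.9  75. ]
anvil l-dn [512.2 170.5  75. ]
bed end up [ 601.3 -153.8   20. ]
bed end dn [ 539.2 -155.1   20. ]
padU [581.5 -12.7  54. ]
padD [535.6 -14.   54. ]
postU [581.2 -73.5 145. ]
postD [542.1 -73.4 145. ]
jawU [584.3 -39.5  74. ]
jawD [537.2 -40.1  74. ]
trivNearU [591.   78.4  48. ]
trivNearD [503.3  68.5  48. ]
trivFarU [586.3 155.2  48. ]
trivFarD [498.4 145.   48. ]
```

White cup (top 252,163; scene 252,227) is the target. The green one (top 253,200) and the pink one (243,128) are look-alikes. Two trays fit the shape: top (146,206), 567 mm from the base, and (152,276), 406 mm. The farther one at (146,206) is meant. I'll confirm both in one crop.

```bash
python3 - <<'E'
from h import *
t=cv2.imread("pics/top0.png")
for p in [(556,39,75),(423,382,4),(200,355,4)]:
    u=proj("top",[p])[0];cv2.drawMarker(t,tuple(int(round(a)) for a in u),(0,0,255),0,5,1)
crop(t,105,120,285,310,3.1,"t0d")
E
```

```text
(no output)
```

View pics/t0d.png

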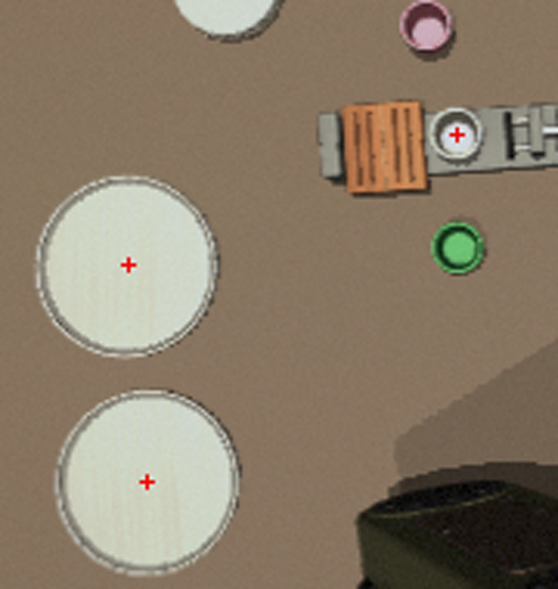

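```bash
python3 -m jog '[{"dx":0.045,"dy":-0.037},{"dx":0.045,"dy":-0.037},{"dx":0.045,"dy":-0.037},{"dx":0.045,"dy":-0.037},{"dx":0.045,"dy":-0.037}]' 40; python3 -m jog '[{"dx":0.045,"dy":-0.037},{"dx":0.045,"dy":-0.037},{"dx":0.045,"dy":-0.037},{"dx":0.045,"dy":-0.037},{"dx":0.045,"dy":-0.037}]'; python3 -m jog '[{"az":-10.1},{"az":-10.1},{"az":-10.1},{"az":-10.1},{"az":-10.1}]'; python3 -m jog '[{"az":-10.1},{"az":-10.1},{"az":-10.1},{}]'
```

```text
schema error: expected keys dx, dy, dz, ax, ay, az, claw
schema error: expected keys dx, dy, dz, ax, ay, az, claw
schema error: expected keys dx, dy, dz, ax, ay, az, claw
schema error: expected keys dx, dy, dz, ax, ay, az, claw
```

The crop shows the markers centred on the white cup (457,134) and on the upper, farther tray (128,265). Every row needs all the keys, so I'll resend the move.

```bash
python3 -m jog '[{"dx":0.045,"dy":-0.037,"dz":0,"ax":0,"ay":0,"az":0,"claw":0.0854},{"dx":0.045,"dy":-0.037,"dz":0,"ax":0,"ay":0,"az":0,"claw":0.0854},{"dx":0.045,"dy":-0.037,"dz":0,"ax":0,"ay":0,"az":0,"claw":0.0854},{"dx":0.045,"dy":-0.037,"dz":0,"ax":0,"ay":0,"az":0,"claw":0.0854},{"dx":0.045,"dy":-0.037,"dz":0,"ax":0,"ay":0,"az":0,"claw":0.0854}]' 40; python3 -m jog '[{"dx":0.045,"dy":-0.037,"dz":0,"ax":0,"ay":0,"az":0,"claw":0.0854},{"dx":0.045,"dy":-0.037,"dz":0,"ax":0,"ay":0,"az":0,"claw":0.0854},{"dx":0.045,"dy":-0.037,"dz":0,"ax":0,"ay":0,"az":0,"claw":0.0854},{"dx":0.045,"dy":-0.037,"dz":0,"ax":0,"ay":0,"az":0,"claw":0.0854},{"dx":0.045,"dy":-0.037,"dz":0,"ax":0,"ay":0,"az":0,"claw":0.0854}]'; python3 -m jog '[{"dx":0,"dy":0,"dz":0,"ax":0,"ay":0,"az":-10.1,"claw":0.0854},{"dx":0,"dy":0,"dz":0,"ax":0,"ay":0,"az":-10.1,"claw":0.0854},{"dx":0,"dy":0,"dz":0,"ax":0,"ay":0,"az":-10.1,"claw":0.0854},{"dx":0,"dy":0,"dz":0,"ax":0,"ay":0,"az":-10.1,"claw":0.0854},{"dx":0,"dy":0,"dz":0,"ax":0,"ay":0,"az":-10.1,"claw":0.0854}]';python3 -m jog '[{"dx":0,"dy":0,"dz":0,"ax":0,"ay":0,"az":-10.1,"claw":0.0854},{"dx":0,"dy":0,"dz":0,"ax":0,"ay":0,"az":-10.1,"claw":0.0854},{"dx":0,"dy":0,"dz":0,"ax":0,"ay":0,"az":-10.1,"claw":0.0854},{"dx":0,"dy":0,"dz":0,"ax":0,"ay":0,"az":0,"claw":0.0854}]'
cat > st.py <<'E'
from h import *
import sys
from scipy.spatial.transform import Rotation as R
def rel(x,y,z):
    s=env.sense();r=R.from_rotvec(s["tcp_rot"]).as_matrix()
    return r.T@(np.array([x,y,z])-np.array(s["ee_pos"]))
if __name__=="__main__":
    s=env.sense();r=R.from_rotvec(s["tcp_rot"]).as_matrix()
    print("t",s["time_s"],"pos",np.array(s["ee_pos"]),"yaw",np.degrees(np.arctan2(r[1,0],r[0,0])),"tilt",r[:2,2].round(3),"F",np.array(s["force"]),"gap",s["finger_gap"],"q",np.round(s["q"],2))
    if len(sys.argv)>3: print("to target (tool mm)",rel(*map(float,sys.argv[1:4])))
E
python3 st.py 556 39 200
```

```text
time_s: 0.72
ee_pos: [308.3, -297.0, 223.6]
tcp_rot: [-3.118, -0.388, -0.0]
force: [0.2, -0.5, 1.6]
finger_gap: 85.6
time_s: 1.35
ee_pos: [481.2, -62.3, 223.6]
tcp_rot: [3.117, 0.388, -0.0]
force: [1.2, -0.8, 0.2]
finger_gap: 85.3
time_s: 1.98
ee_pos: [480.2, -64.1, 223.4]
tcp_rot: [-2.649, -1.688, 0.001]
force: [-0.5, -0.7, -0.5]
finger_gap: 85.0
time_s: 2.48
ee_pos: [480.3, -64.1, 223.4]
tcp_rot: [-2.123, -2.315, 0.0]
force: [-0.2, 0.9, -0.4]
finger_gap: 85.5
t 2.475 pos [480.3 -64.1 223.4] yaw 94.93489621952915 tilt [-0.  0.] F [-0.2  0.9 -0.4] gap 85.46060573311277 q [-0.2  0.1  1.7  0.   1.3 -0.3]
to target (tool mm) [96.2 84.3 23.4]
```

```bash
python3 -m jog '[{"dx":0.032,"dy":0.028,"dz":0,"ax":0,"ay":0,"az":0,"claw":0.0854},{"dx":0.032,"dy":0.028,"dz":0,"ax":0,"ay":0,"az":0,"claw":0.0854},{"dx":0.032,"dy":0.028,"dz":0,"ax":0,"ay":0,"az":0,"claw":0.0854},{"dx":0,"dy":0,"dz":0.04,"ax":0,"ay":0,"az":0,"claw":0.0854},{"dx":0,"dy":0,"dz":0.035,"ax":0,"ay":0,"az":0,"claw":0.0854}]' 30; python3 st.py 556 39 58;  python3 - <<'E'
from h import *
shot("top","t1");s=shot("scene","s1")
crop(s,170,120,330,280,3.7,"s1c")
E
```

```text
time_s: 3.1
ee_pos: [555.6, 39.3, 147.2]
tcp_rot: [-2.127, -2.311, 0.001]
force: [1.5, -0.2, 0.4]
finger_gap: 85.4
t 3.1 pos [555.6  39.3 147.2] yaw 94.75565147788139 tilt [-0.  0.] F [ 1.5 -0.2  0.4] gap 85.4104164772566 q [ 0.   0.4  1.6  0.   1.2 -0.1]
to target (tool mm) [-0.4  0.5 89.2]
```

View pics/s1c.png

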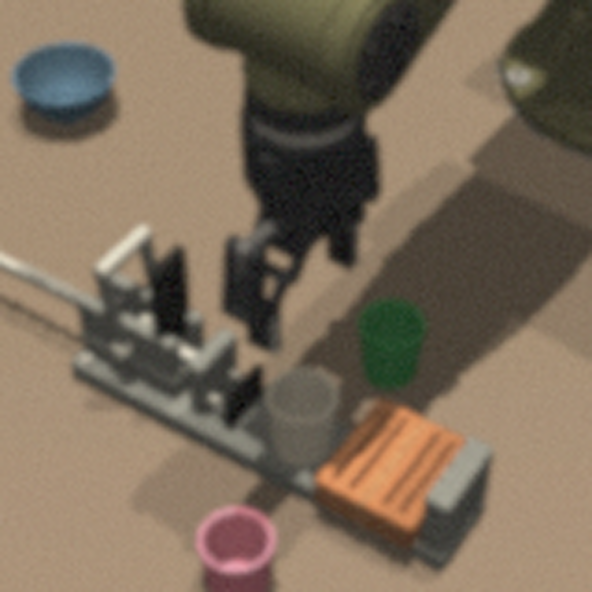

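The crop shows the open fingers at about (260,300) and (340,240), straddling the cup at (302,410). Next I descend and close.

```bash
python3 -m jog '[{"dx":0,"dy":0,"dz":0.035,"ax":0,"ay":0,"az":0,"claw":0.0854},{"dx":0,"dy":0,"dz":0.03,"ax":0,"ay":0,"az":0,"claw":0.0854},{"dx":0,"dy":0,"dz":0.024,"ax":0,"ay":0,"az":0,"claw":0.0854},{"dx":0,"dy":0,"dz":0,"ax":0,"ay":0,"az":0,"claw":0.0854}]' 30; python3 -m jog '[{"dx":0,"dy":0,"dz":0,"ax":0,"ay":0,"az":0,"claw":0.06},{"dx":0,"dy":0,"dz":0,"ax":0,"ay":0,"az":0,"claw":0.04},{"dx":0,"dy":0,"dz":0,"ax":0,"ay":0,"az":0,"claw":0.035},{"dx":0,"dy":0,"dz":0,"ax":0,"ay":0,"az":0,"claw":0.035},{"dx":0,"dy":0,"dz":0,"ax":0,"ay":0,"az":0,"claw":0.035}]' 30; python3 st.py
```

```text
time_s: 3.7
ee_pos: [555.5, 38.7, 59.7]
tcp_rot: [-2.125, -2.313, 0.002]
force: [-0.2, 0.0, 1.1]
finger_gap: 85.4
time_s: 4.32
ee_pos: [556.6, 38.8, 61.6]
tcp_rot: [2.122, 2.314, 0.003]
force: [-0.2, -0.5, 9.0]
finger_gap: 49.5
t 4.325 pos [556.6  38.8  61.6] yaw 94.97657674434755 tilt [ 0. -0.] F [-0.2 -0.5  9. ] gap 49.54088907517028 q [ 0.   0.5  1.6 -0.   1.  -0.1]
```

```bash
python3 -m jog '[{"dx":0,"dy":0,"dz":-0.005,"ax":0,"ay":0,"az":0,"claw":0.035},{"dx":0,"dy":0,"dz":-0.015,"ax":0,"ay":0,"az":0,"claw":0.035},{"dx":0,"dy":0,"dz":-0.03,"ax":0,"ay":0,"az":0,"claw":0.035},{"dx":0,"dy":0,"dz":-0.04,"ax":0,"ay":0,"az":0,"claw":0.035},{"dx":0,"dy":0,"dz":-0.02,"ax":0,"ay":0,"az":0,"claw":0.035}]' 40; python3 st.py 423 382 160;  python3 - <<'E'
from h import *
s=shot("scene","s2")
crop(s,170,120,330,280,3.7,"s2c")
E
```

```text
time_s: 4.95
ee_pos: [556.3, 38.8, 173.0]
tcp_rot: [2.121, 2.314, 0.004]
force: [0.6, -0.5, -1.1]
finger_gap: 48.7
t 4.95 pos [556.3  38.8 173. ] yaw 94.99256948379784 tilt [0. 0.] F [ 0.6 -0.5 -1.1] gap 48.71190073190311 q [ 0.   0.4  1.6  0.   1.2 -0.1]
to target (tool mm) [ 353.5 -102.9   12.5]
```

View pics/s2c.png

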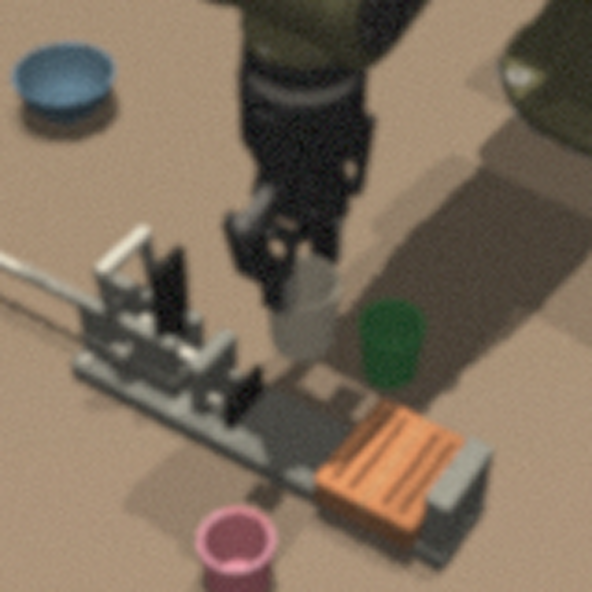

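The cup hangs upright between the fingers at (305,310), and the bed is clear. On to the tray.

```bash
python3 -m jog '[{"dx":0.025,"dy":-0.007,"dz":0,"ax":0,"ay":0,"az":0,"claw":0.035},{"dx":0.044,"dy":-0.013,"dz":0,"ax":0,"ay":0,"az":0,"claw":0.035},{"dx":0.044,"dy":-0.013,"dz":0,"ax":0,"ay":0,"az":0,"claw":0.035},{"dx":0.044,"dy":-0.013,"dz":0,"ax":0,"ay":0,"az":0,"claw":0.035},{"dx":0.044,"dy":-0.013,"dz":0,"ax":0,"ay":0,"az":0,"claw":0.035}]'; python3 -m jog '[{"dx":0.044,"dy":-0.013,"dz":0,"ax":0,"ay":0,"az":0,"claw":0.035},{"dx":0.044,"dy":-0.013,"dz":0,"ax":0,"ay":0,"az":0,"claw":0.035},{"dx":0.044,"dy":-0.013,"dz":0,"ax":0,"ay":0,"az":0,"claw":0.035},{"dx":0.02,"dy":-0.005,"dz":0,"ax":0,"ay":0,"az":0,"claw":0.035},{"dx":0,"dy":0,"dz":0,"ax":0,"ay":0,"az":0,"claw":0.035}]'; python3 st.py 423 382 50;  python3 - <<'E'
from h import *
s=shot("scene","s3");t=shot("top","t3")
crop(s,330,130,460,310,3.3,"s3c")
E
```

```text
time_s: 5.62
ee_pos: [478.6, 235.2, 169.9]
tcp_rot: [2.123, 2.316, 0.0]
force: [0.2, 0.5, -1.5]
finger_gap: 48.4
time_s: 6.25
ee_pos: [422.0, 382.1, 169.6]
tcp_rot: [2.121, 2.318, -0.0]
force: [0.2, -0.8, -1.7]
finger_gap: 48.5
t 6.25 pos [422.  382.1 169.6] yaw 95.0856305738979 tilt [-0. -0.] F [ 0.2 -0.8 -1.7] gap 48.547715991057856 q [ 0.7  0.4  1.5 -0.   1.2  0.6]
to target (tool mm) [ -0.1   1.  119.6]
```

View pics/s3c.png

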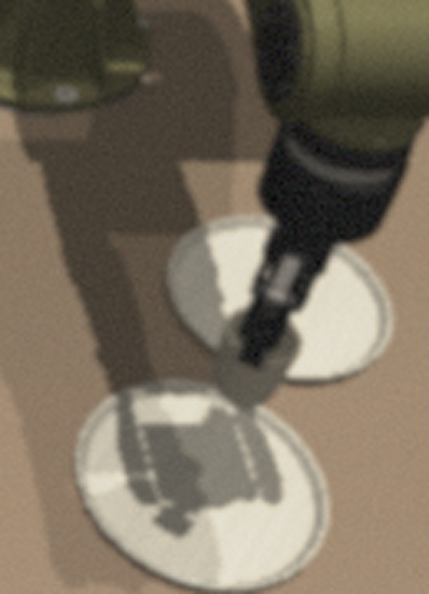

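The cup at (258,360) is still held and upright above the far tray. I'll lower it.

```bash
python3 -m jog '[{"dx":0,"dy":0,"dz":0.035,"ax":0,"ay":0,"az":0,"claw":0.035},{"dx":0,"dy":0,"dz":0.04,"ax":0,"ay":0,"az":0,"claw":0.035},{"dx":0,"dy":0,"dz":0.03,"ax":0,"ay":0,"az":0,"claw":0.035},{"dx":0,"dy":0,"dz":0.013,"ax":0,"ay":0,"az":0,"claw":0.035},{"dx":0,"dy":0,"dz":0,"ax":0,"ay":0,"az":0,"claw":0.035}]'; python3 -m jog '[{"dx":0,"dy":0,"dz":0.003,"ax":0,"ay":0,"az":0,"claw":0.035},{"dx":0,"dy":0,"dz":0,"ax":0,"ay":0,"az":0,"claw":0.035}]';  python3 -m jog '[{"dx":0,"dy":0,"dz":0.002,"ax":0,"ay":0,"az":0,"claw":0.035},{"dx":0,"dy":0,"dz":0,"ax":0,"ay":0,"az":0,"claw":0.035}]'
```

```text
time_s: 6.98
ee_pos: [422.7, 380.9, 51.7]
tcp_rot: [-2.124, -2.315, 0.001]
force: [0.7, -0.0, -1.4]
finger_gap: 48.5
time_s: 7.22
ee_pos: [422.7, 381.7, 49.5]
tcp_rot: [2.122, 2.316, 0.002]
force: [0.0, 0.3, -1.0]
finger_gap: 48.7
time_s: 7.48
ee_pos: [422.3, 381.5, 46.7]
tcp_rot: [2.122, 2.316, 0.0]
force: [-0.8, 0.5, -0.7]
finger_gap: 48.6
```

```bash
python3 -m jog '[{"dx":0,"dy":0,"dz":0.001,"ax":0,"ay":0,"az":0,"claw":0.035},{"dx":0,"dy":0,"dz":0,"ax":0,"ay":0,"az":0,"claw":0.035}]'; python3 -m jog '[{"dx":0,"dy":0,"dz":0.001,"ax":0,"ay":0,"az":0,"claw":0.035},{"dx":0,"dy":0,"dz":0,"ax":0,"ay":0,"az":0,"claw":0.035}]'
```

```text
time_s: 7.72
ee_pos: [422.5, 381.7, 46.0]
tcp_rot: [2.122, 2.316, 0.001]
force: [-1.3, 1.1, 2.8]
finger_gap: 48.4
time_s: 7.98
ee_pos: [422.7, 381.8, 45.8]
tcp_rot: [2.122, 2.316, 0.002]
force: [-1.8, -1.7, 10.9]
finger_gap: 48.6
```

The cup is on the tray floor. I'll ease off, open and retreat upward.

```bash
python3 -m jog '[{"dx":0,"dy":0,"dz":-0.001,"ax":0,"ay":0,"az":0,"claw":0.048},{"dx":0,"dy":0,"dz":0,"ax":0,"ay":0,"az":0,"claw":0.052},{"dx":0,"dy":0,"dz":0,"ax":0,"ay":0,"az":0,"claw":0.06},{"dx":0,"dy":0,"dz":0,"ax":0,"ay":0,"az":0,"claw":0.08},{"dx":0,"dy":0,"dz":0,"ax":0,"ay":0,"az":0,"claw":0.0854}]';  python3 -m jog '[{"dx":0,"dy":0,"dz":0,"ax":0,"ay":0,"az":0,"claw":0.0854},{"dx":0,"dy":0,"dz":-0.02,"ax":0,"ay":0,"az":0,"claw":0.0854},{"dx":0,"dy":0,"dz":-0.05,"ax":0,"ay":0,"az":0,"claw":0.0854},{"dx":0,"dy":0,"dz":-0.06,"ax":0,"ay":0,"az":0,"claw":0.0854},{"dx":0,"dy":0,"dz":-0.04,"ax":0,"ay":0,"az":0,"claw":0.0854}]'; python3 - <<'E'
from h import *
from st import rel
# clamp: origin (559,-25), yaw 5 deg ; approach behind bar clamp y=-91-17-25
a=np.radians(5)
for yy in(-133,-108): print(rel(559-np.sin(a)*yy,-25+np.cos(a)*yy,215))
s=shot("scene","s4");t=shot("top","t4")
crop(s,330,130,460,310,3.3,"s4c")
E
```

```text
time_s: 8.6
ee_pos: [422.3, 381.5, 45.6]
tcp_rot: [-2.122, -2.316, 0.0]
force: [-0.9, -0.3, -0.0]
finger_gap: 85.3
time_s: 9.22
ee_pos: [422.5, 381.7, 218.7]
tcp_rot: [2.122, 2.316, 0.004]
force: [0.4, 0.1, -0.4]
finger_gap: 85.5
[-550.   100.5    3.1]
[-525.   100.5    3.1]
```

View pics/s4c.png

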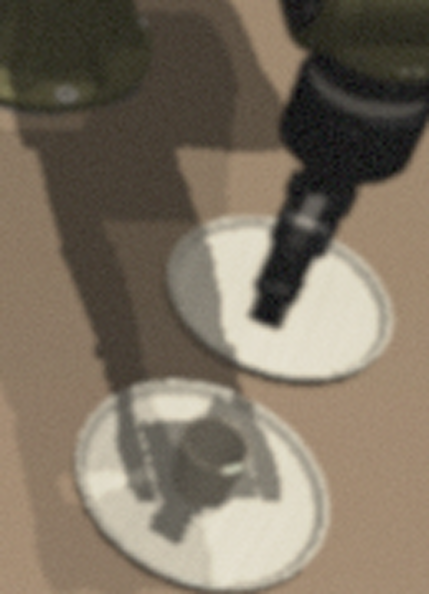

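The cup stands upright on the far tray at (210,460), and the gripper is clear. Next the move to behind the trigger, closing the fingers on the way.

```bash
python3 -m jog '[{"dx":-0.03,"dy":0.006,"dz":0,"ax":0,"ay":0,"az":0,"claw":0.0854},{"dx":-0.048,"dy":0.009,"dz":0,"ax":0,"ay":0,"az":0,"claw":0.06},{"dx":-0.048,"dy":0.009,"dz":0,"ax":0,"ay":0,"az":0,"claw":0.03},{"dx":-0.048,"dy":0.009,"dz":0,"ax":0,"ay":0,"az":0,"claw":0},{"dx":-0.048,"dy":0.009,"dz":0,"ax":0,"ay":0,"az":0,"claw":0}]' 60; python3 -m jog '[{"dx":-0.048,"dy":0.009,"dz":0,"ax":0,"ay":0,"az":0,"claw":0},{"dx":-0.048,"dy":0.009,"dz":0,"ax":0,"ay":0,"az":0,"claw":0},{"dx":-0.048,"dy":0.009,"dz":0,"ax":0,"ay":0,"az":0,"claw":0},{"dx":-0.048,"dy":0.009,"dz":0,"ax":0,"ay":0,"az":0,"claw":0},{"dx":-0.048,"dy":0.009,"dz":0,"ax":0,"ay":0,"az":0,"claw":0}]';  python3 -m jog '[{"dx":-0.048,"dy":0.009,"dz":0,"ax":0,"ay":0,"az":0,"claw":0},{"dx":-0.04,"dy":0.005,"dz":0,"ax":0,"ay":0,"az":0,"claw":0},{"dx":0,"dy":0,"dz":0,"ax":0,"ay":0,"az":0,"claw":0}]'; python3 - <<'E'
from h import *
from st import rel
a=np.radians(5)
yy=-133; print(rel(559-np.sin(a)*yy,-25+np.cos(a)*yy,138))
s=shot("scene","s5");t=shot("top","t5")
crop(s,150,100,310,280,3.3,"s5c")
E
python3 st.py
```

```text
time_s: 9.95
ee_pos: [483.5, 162.4, 215.0]
tcp_rot: [-2.122, -2.316, 0.001]
force: [0.7, -0.1, -0.9]
finger_gap: 12.1
time_s: 10.58
ee_pos: [549.3, -72.7, 214.9]
tcp_rot: [-2.122, -2.316, 0.001]
force: [-0.1, 1.1, 0.6]
finger_gap: -0.3
time_s: 10.95
ee_pos: [570.7, -159.9, 214.3]
tcp_rot: [-2.125, -2.312, 0.001]
force: [-0.9, 0.0, -0.8]
finger_gap: 0.1
[ 2.3  0.3 76.3]
t 11.05 pos [ 570.6 -157.4  214.8] yaw 94.96780742302575 tilt [-0.  0.] F [-0.4 -1.1  0.1] gap 0.03747709838634219 q [-0.3  0.4  1.4  0.   1.3 -0.4]
```

View pics/s5c.png

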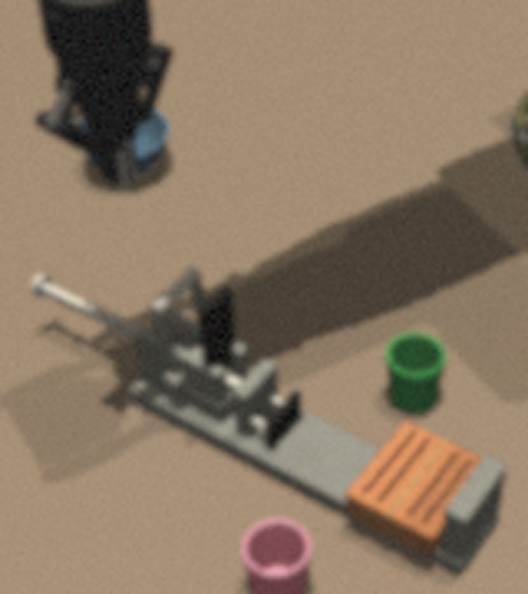

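The crop shows the bed clear. The closed fingers are at (120,160), behind and above the trigger bar at (178,285). I'll lower and then move forward gently until they touch.

```bash
python3 -m jog '[{"dx":0,"dy":0,"dz":0.035,"ax":0,"ay":0,"az":0,"claw":0},{"dx":0,"dy":0,"dz":0.03,"ax":0,"ay":0,"az":0,"claw":0},{"dx":0,"dy":0,"dz":0.011,"ax":0,"ay":0,"az":0,"claw":0},{"dx":0,"dy":0,"dz":0,"ax":0,"ay":0,"az":0,"claw":0}]'; python3 -m jog '[{"dx":0.012,"dy":0,"dz":0,"ax":0,"ay":0,"az":0,"claw":0},{"dx":0.006,"dy":0,"dz":0,"ax":0,"ay":0,"az":0,"claw":0},{"dx":0.002,"dy":0,"dz":0,"ax":0,"ay":0,"az":0,"claw":0},{"dx":0,"dy":0,"dz":0,"ax":0,"ay":0,"az":0,"claw":0}]'; cat > c.py <<'E'
# clamp-frame TCP y (rel to estimated origin) and force along clamp y
from h import *
a=np.radians(5);u=np.array([-np.sin(a),np.cos(a)])
s=env.sense();p=np.array(s["ee_pos"]);
v=np.array([np.cos(a),np.sin(a)])
print("t %.2f clampy %.2f clampx %.2f z %.1f  Fy %.1f"%(s["time_s"],(p[:2]-[559,-25])@u,(p[:2]-[559,-25])@v,p[2],-np.array(s["force"])[:2]@u), np.array(s["force"]))
E
python3 c.py;  python3 - <<'E'
from h import *
s=shot("scene","s6");t=shot("top","t6")
A=cv2.resize(s[150:260,150:310],None,fx=3.6,fy=3.6,interpolation=2)
cv2.imwrite("pics/s6c.png",A)
crop(t,200,110,365,220,3.6,"t6c")
E
```

```text
time_s: 11.55
ee_pos: [570.9, -157.0, 139.7]
tcp_rot: [-2.121, -2.317, 0.0]
force: [-0.1, -0.0, -0.2]
finger_gap: 0.2
time_s: 12.05
ee_pos: [569.2, -137.5, 139.9]
tcp_rot: [2.122, 2.316, 0.0]
force: [0.6, -0.2, -0.5]
finger_gap: 0.2
t 12.05 clampy -113.00 clampx 0.38 z 139.9  Fy 0.3 [ 0.6 -0.2 -0.5]
```

View pics/s6c.png

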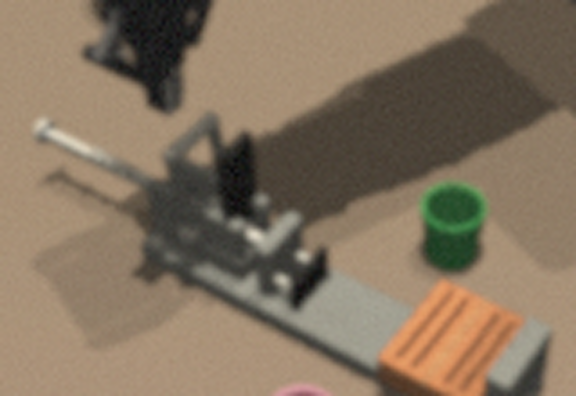

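```bash
python3 - <<'E'
from h import *
for P in [(569,-137,115),(569,-137,165),(567,-116,135),(569,-137,125)]:
    u=proj("scene",[P])[0];print(P,u,(u-[150,150])*3.6)
E
```

```text
(569, -137, 115) [196.6 188.6] [167.9 138.8]
(569, -137, 165) [194.8 174.7] [161.3  89. ]
(567, -116, 135) [202.2 186.1] [188. 130.]
(569, -137, 125) [196.3 185.9] [166.6 129.1]
```

View pics/t6c.png

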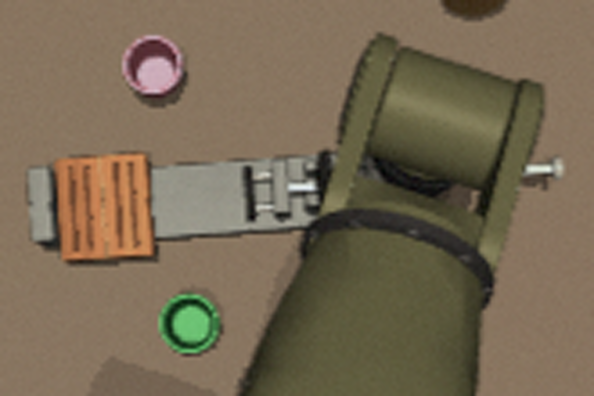

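```bash
python3 - <<'E'
from h import *
print(proj("scene",[(570.6,-157.4,189.8),(570.6,-157.4,214.8),(570.6,-157.4,220)]))
s=cv2.imread("pics/s6.png")
for z in(115,140,150,187):
    u=proj("scene",[(569.2,-137.5,z)])[0];print(z,u)
crop(s,150,90,290,230,4.2,"s6d")
E
```

```text
[[187.7 164.6]
 [186.6 157.1]
 [186.4 155.5]]
115 [196.5 188.5]
140 [195.6 181.7]
150 [195.2 178.9]
187 [193.8 168.3]
```

View pics/s6d.png

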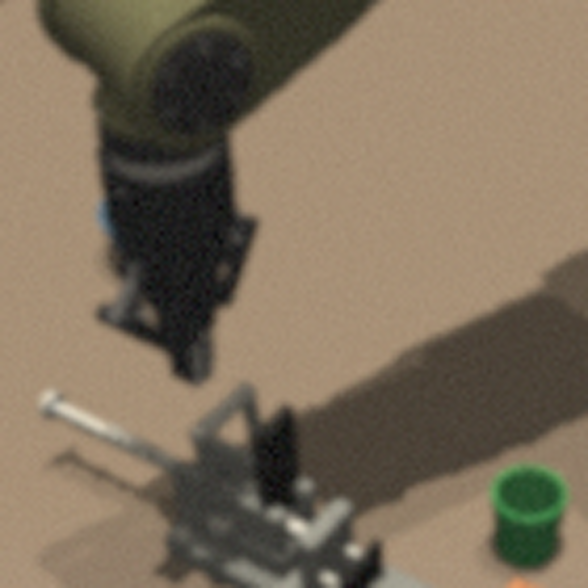

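```bash
python3 - <<'E'
from h import *
print("s1 tip seen ~(242.4,213)")
for z in(120,130,140,150): print(z,proj("scene",[(603,43,z),(603,39+11,z)]).tolist())
print("s2: TCP (556.3,38.8,173) finger tip seen", (278/3.7+170,308/3.7+120), "cup foot bottom seen",(302/3.7+170,360/3.7+120))
for z in(130,135,140,148,155): print(z,proj("scene",[(585,39,z),(556,39,z)]).tolist())
s=env.sense();print(s["time_s"],s["ee_pos"],s["qd"])
im=shot("scene","s7");crop(im,150,90,290,230,4.2,"s7d")
E
```

```text
s1 tip seen ~(242.4,213)
120 [[240.18205755824167, 226.3605651681265], [242.4023605643341, 227.71473926351484]]
130 [[240.10274913740656, 223.65590513738], [242.33885370879642, 225.0114633059205]]
140 [[240.02229606074687, 220.91196705582854], [242.27442783654993, 222.2688048619892]]
150 [[239.94067346175103, 218.12789226248975], [242.20906292929376, 219.48590021252554]]
s2: TCP (556.3,38.8,173) finger tip seen (245.13513513513513, 203.24324324324323) cup foot bottom seen (251.6216216216216, 217.2972972972973)
130 [[243.51736887495963, 218.5476478944556], [250.86530108539387, 211.74652071186745]]
135 [[243.4899791353261, 217.17908371546974], [250.86417903547718, 210.37674182794274]]
140 [[243.46239441751808, 215.8007057658829], [250.8630497524041, 208.99730573799184]]
148 [[243.41784810849484, 213.5746244176648], [250.86122768140385, 206.76986566129543]]
155 [[243.3784494337519, 211.60562633192572], [250.85961780760073, 204.80002615626262]]
12.15 [ 569.2 -137.8  139.8] [-0.  0.  0.  0. -0.  0.]
```

View pics/s7d.png

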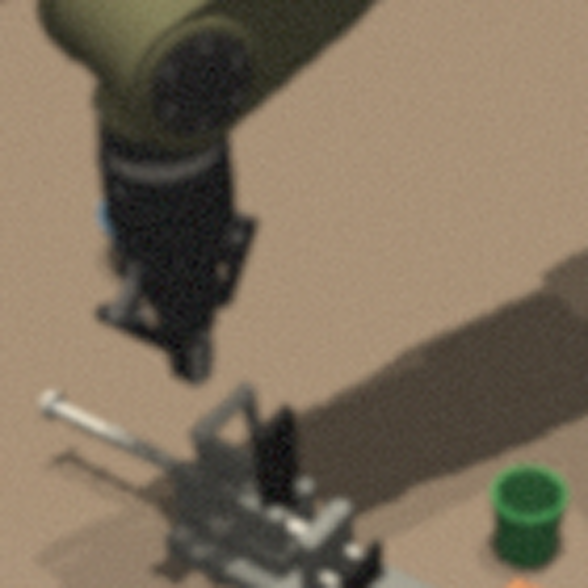

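```bash
python3 - <<'E'
from h import *
print(plane("scene",[(196.3,180)],115))
t=cv2.imread("pics/t6.png");s=cv2.imread("pics/s6.png")
crop(t,110,165,190,245,5,"t6e");crop(s,345,235,435,315,6,"s6e")
for P in [(422.5,381.7,59),(422.5,381.7,4)]:
  u=proj("top",[P])[0];v=proj("scene",[P])[0];print(P,(u-[110,165])*5,(v-[345,235])*6)
E
```

```text
[[ 545.  -161.5  115. ]]
(422.5, 381.7, 59) [153.  200.9] [298.8 173.7]
(422.5, 381.7, 4) [179.4 202. ] [266.2 250.4]
```

View pics/t6e.png

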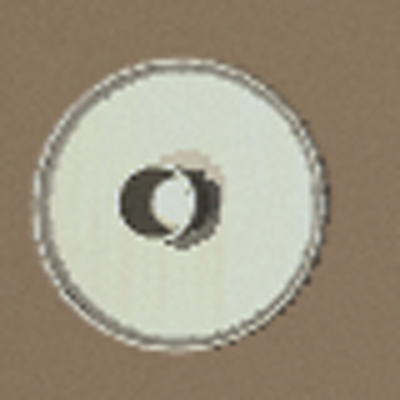

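View pics/s6e.png

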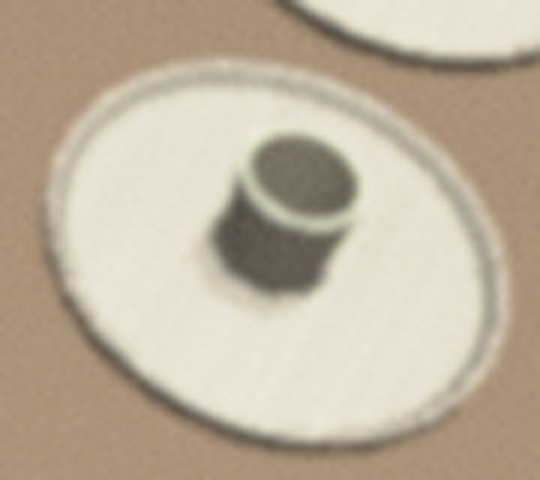

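The tips look about 30 mm higher in the image than the stated tool geometry puts them. The cup, however, landed exactly where the stated geometry predicted. I'll settle it by touch: forward in small steps, watching the force.

```bash
for i in 1; do python3 -m jog '[{"dx":0.003,"dy":0,"dz":0.004,"ax":0,"ay":0,"az":0,"claw":0},{"dx":0,"dy":0,"dz":0.004,"ax":0,"ay":0,"az":0,"claw":0},{"dx":0,"dy":0,"dz":0,"ax":0,"ay":0,"az":0,"claw":0}]' >/dev/null; python3 c.py; python3 -m jog '[{"dx":0.003,"dy":0,"dz":0,"ax":0,"ay":0,"az":0,"claw":0},{"dx":0,"dy":0,"dz":0,"ax":0,"ay":0,"az":0,"claw":0}]'>/dev/null; python3 c.py; python3 -m jog '[{"dx":0.003,"dy":0,"dz":0,"ax":0,"ay":0,"az":0,"claw":0},{"dx":0,"dy":0,"dz":0,"ax":0,"ay":0,"az":0,"claw":0}]'>/dev/null; python3 c.py;  python3 -m jog '[{"dx":0.003,"dy":0,"dz":0,"ax":0,"ay":0,"az":0,"claw":0},{"dx":0,"dy":0,"dz":0,"ax":0,"ay":0,"az":0,"claw":0}]'>/dev/null; python3 c.py; done
python3 -c "
from h import *
im=shot('scene','s8');crop(im,150,90,290,230,4.2,'s8d')"
```

```text
t 12.57 clampy -110.04 clampx 0.09 z 131.2  Fy 0.1 [-0.2 -0.2 -0.6]
t 12.82 clampy -106.95 clampx 0.35 z 131.8  Fy 0.4 [ 0.6 -0.3  0.7]
t 13.07 clampy -103.87 clampx 0.31 z 131.7  Fy -0.3 [ 0.4  0.4 -0.3]
t 13.32 clampy -100.92 clampx 0.30 z 131.7  Fy 0.2 [ 0.3 -0.2  0.4]
```

View pics/s8d.png

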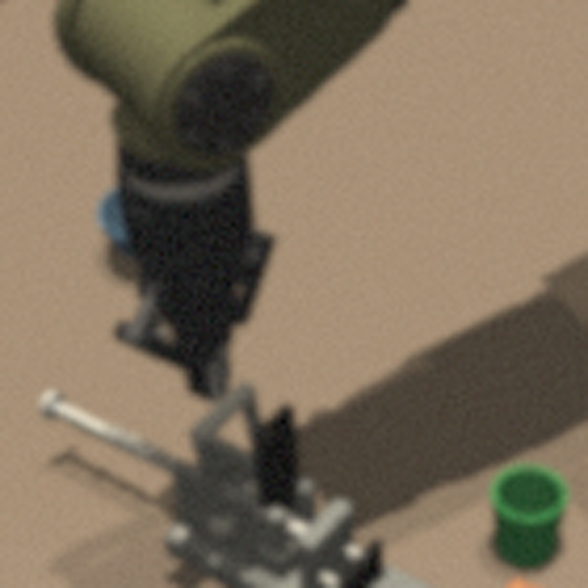

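No force up to clamp y −101, and the picture agrees with that: the tips at (210,395) are still just above the bar at (222,410). I'll back off, go 20 mm lower and repeat. Even if the stated tip length is right, the tips then stay above the housing top at z 80.

```bash
python3 -m jog '[{"dx":-0.013,"dy":0,"dz":0,"ax":0,"ay":0,"az":0,"claw":0},{"dx":0,"dy":0,"dz":0,"ax":0,"ay":0,"az":0,"claw":0},{"dx":0,"dy":0,"dz":0.01,"ax":0,"ay":0,"az":0,"claw":0},{"dx":0,"dy":0,"dz":0.01,"ax":0,"ay":0,"az":0,"claw":0},{"dx":0,"dy":0,"dz":0,"ax":0,"ay":0,"az":0,"claw":0}]'; python3 c.py
python3 -c "
from h import *
im=shot('scene','s9');crop(im,150,90,290,230,4.2,'s9d')"
```

```text
time_s: 14.0
ee_pos: [568.7, -138.4, 110.4]
tcp_rot: [-2.121, -2.315, 0.001]
force: [0.2, -0.2, 0.3]
finger_gap: 0.4
t 14.00 clampy -113.81 clampx -0.21 z 110.4  Fy 0.3 [ 0.2 -0.2  0.3]
```

View pics/s9d.png

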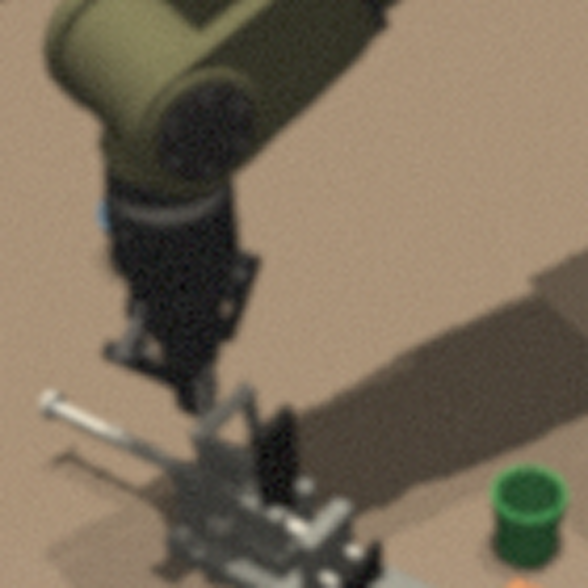

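The tips, at (190,410), now sit behind the bar below its top. Pushing forward in small steps.

```bash
for i in 1; do python3 -m jog '[{"dx":0.004,"dy":0,"dz":0.003,"ax":0,"ay":0,"az":0,"claw":0},{"dx":0,"dy":0,"dz":0,"ax":0,"ay":0,"az":0,"claw":0}]' >/dev/null; python3 c.py; python3 -m jog '[{"dx":0.002,"dy":0,"dz":0,"ax":0,"ay":0,"az":0,"claw":0},{"dx":0,"dy":0,"dz":0,"ax":0,"ay":0,"az":0,"claw":0}]'>/dev/null; python3 c.py; python3 -m jog '[{"dx":0.002,"dy":0,"dz":0,"ax":0,"ay":0,"az":0,"claw":0},{"dx":0,"dy":0,"dz":0,"ax":0,"ay":0,"az":0,"claw":0}]'>/dev/null; python3 c.py;  python3 -m jog '[{"dx":0.002,"dy":0,"dz":0,"ax":0,"ay":0,"az":0,"claw":0},{"dx":0,"dy":0,"dz":0,"ax":0,"ay":0,"az":0,"claw":0}]'>/dev/null; python3 c.py;python3 -m jog '[{"dx":0.002,"dy":0,"dz":0,"ax":0,"ay":0,"az":0,"claw":0},{"dx":0,"dy":0,"dz":0,"ax":0,"ay":0,"az":0,"claw":0}]'>/dev/null; python3 c.py; done
```

```text
t 14.30 clampy -109.75 clampx 0.28 z 108.6  Fy 0.0 [ 0.3  0.  -0.4]
t 14.55 clampy -108.38 clampx 0.34 z 108.9  Fy 3.3 [ 0.8 -3.3  0.5]
t 14.80 clampy -106.70 clampx 0.41 z 109.1  Fy 5.4 [-0.7 -5.5  2.1]
t 15.05 clampy -104.84 clampx 0.47 z 109.4  Fy 5.4 [-0.2 -5.5  3.5]
t 15.30 clampy -102.86 clampx 0.59 z 109.5  Fy 6.2 [-0.1 -6.2  4.1]
```

Contact is at clamp y ≈ −108.5, as predicted from the bar pose. The force of 5–6 N fits the trigger spring plus jaw friction. Finishing the first squeeze, then releasing.

```bash
python3 -m jog '[{"dx":0.003,"dy":0,"dz":0,"ax":0,"ay":0,"az":0,"claw":0},{"dx":0.003,"dy":0,"dz":0,"ax":0,"ay":0,"az":0,"claw":0},{"dx":0.003,"dy":0,"dz":0,"ax":0,"ay":0,"az":0,"claw":0},{"dx":0.003,"dy":0,"dz":0,"ax":0,"ay":0,"az":0,"claw":0},{"dx":0,"dy":0,"dz":0,"ax":0,"ay":0,"az":0,"claw":0}]' >/dev/null; python3 c.py; python3 -c "
from h import *
im=shot('scene','s10');crop(im,150,130,310,250,4.5,'s10d')"
```

```text
t 15.93 clampy -90.62 clampx 0.73 z 109.5  Fy 5.0 [ 0.8 -5.   3.2]
```

View pics/s10d.png

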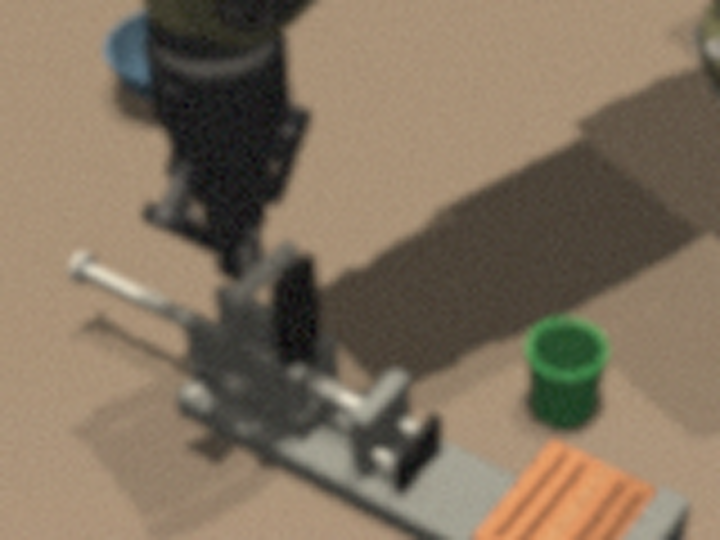

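The jaw (385,395) has moved ahead and the bar is almost fully squeezed. Second and third pumps:

```bash
python3 -m jog '[{"dx":-0.008,"dy":0,"dz":0,"ax":0,"ay":0,"az":0,"claw":0},{"dx":-0.008,"dy":0,"dz":0,"ax":0,"ay":0,"az":0,"claw":0},{"dx":-0.006,"dy":0,"dz":0,"ax":0,"ay":0,"az":0,"claw":0},{"dx":0,"dy":0,"dz":0,"ax":0,"ay":0,"az":0,"claw":0}]' >/dev/null; python3 c.py; python3 -m jog '[{"dx":0.005,"dy":0,"dz":0,"ax":0,"ay":0,"az":0,"claw":0},{"dx":0.005,"dy":0,"dz":0,"ax":0,"ay":0,"az":0,"claw":0},{"dx":0.005,"dy":0,"dz":0,"ax":0,"ay":0,"az":0,"claw":0},{"dx":0.004,"dy":0,"dz":0,"ax":0,"ay":0,"az":0,"claw":0},{"dx":0.003,"dy":0,"dz":0,"ax":0,"ay":0,"az":0,"claw":0}]' >/dev/null; python3 c.py;python3 -c "
from h import *
im=shot('scene','s11');t=shot('top','t11');crop(im,150,130,310,250,4.5,'s11d');crop(t,200,130,320,200,6,'t11d')"
```

```text
t 16.48 clampy -112.43 clampx 0.13 z 108.5  Fy 0.7 [-0.6 -0.8  0.8]
t 17.10 clampy -90.27 clampx 0.61 z 109.4  Fy 6.8 [ 0.1 -6.8  4.2]
```

View pics/s11d.png

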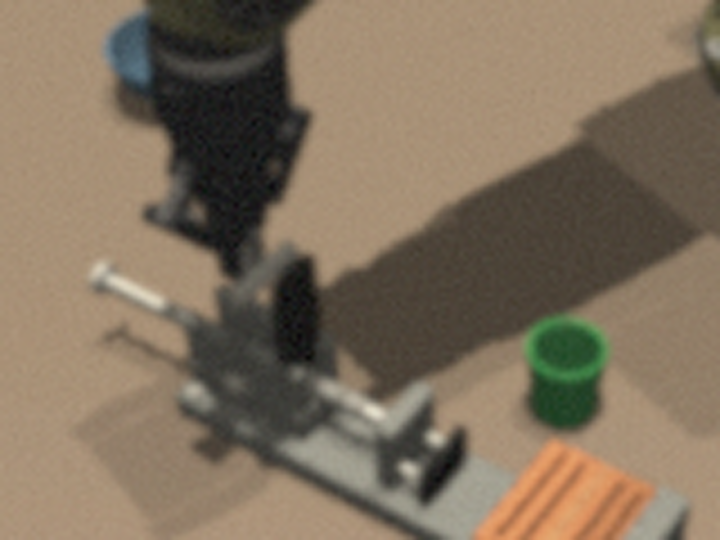

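View pics/t11d.png

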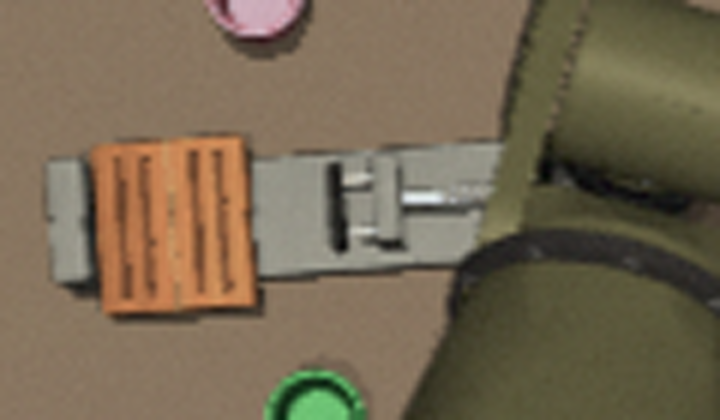

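```bash
cat > gap.py <<'E'
from h import *
a=np.radians(5);u=np.array([-np.sin(a),np.cos(a)])
def cy(uv,z,n="top"): return (plane(n,[uv],z)[0][:2]-[559,-25])@u
E
python3 - <<'E'
from gap import *
print("pad ctr",cy((200+337/6,130+207/6),54),"jaw ctr",cy((200+388/6,130+200/6),74),"trivet edge",cy((200+253/6,130+210/6),48))
# rod end scene
for n,(x,y) in {"s10":(80,266),"s11":(101,275)}.items(): print(n,cy((150+x/4.5,130+y/4.5),57,"scene"))
E
```

```text
pad ctr 51.84132669661742 jaw ctr 25.122225464468155 trivet edge 95.61944509485413
s10 -223.30860845005594
s11 -206.5337213223029
```

```bash
python3 -m jog '[{"dx":-0.008,"dy":0,"dz":0,"ax":0,"ay":0,"az":0,"claw":0},{"dx":-0.008,"dy":0,"dz":0,"ax":0,"ay":0,"az":0,"claw":0},{"dx":-0.006,"dy":0,"dz":0,"ax":0,"ay":0,"az":0,"claw":0},{"dx":0,"dy":0,"dz":0,"ax":0,"ay":0,"az":0,"claw":0}]' >/dev/null; python3 c.py; python3 -m jog '[{"dx":0.005,"dy":0,"dz":0,"ax":0,"ay":0,"az":0,"claw":0},{"dx":0.005,"dy":0,"dz":0,"ax":0,"ay":0,"az":0,"claw":0},{"dx":0.005,"dy":0,"dz":0,"ax":0,"ay":0,"az":0,"claw":0},{"dx":0.004,"dy":0,"dz":0,"ax":0,"ay":0,"az":0,"claw":0},{"dx":0.003,"dy":0,"dz":0,"ax":0,"ay":0,"az":0,"claw":0}]' >/dev/null; python3 c.py;python3 -c "
from h import *
im=shot('scene','s12');t=shot('top','t12');crop(im,150,130,310,250,4.5,'s12d');crop(t,200,130,320,200,6,'t12d')"; python3 c.py
```

```text
t 17.70 clampy -112.42 clampx 0.15 z 108.5  Fy 0.0 [ 0.3  0.  -0.8]
t 18.32 clampy -90.28 clampx 0.60 z 109.4  Fy 6.1 [-0.5 -6.2  3.7]
t 18.43 clampy -90.08 clampx 0.62 z 109.4  Fy 6.1 [-0.1 -6.1  4.3]
```

View pics/s12d.png

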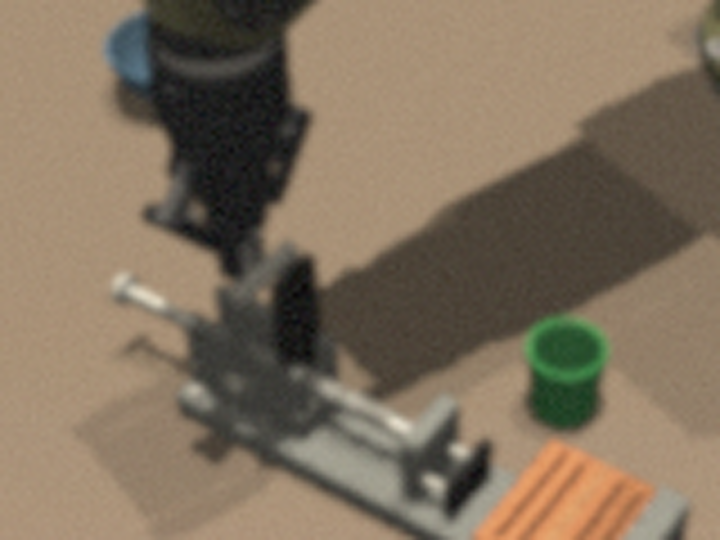

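View pics/t12d.png

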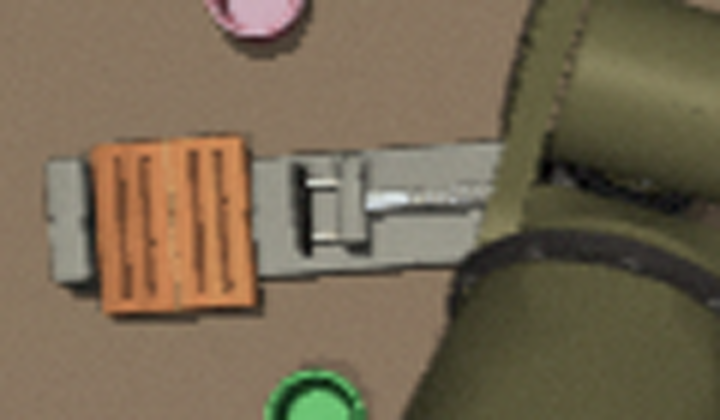

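The pad front (about 295) is some 43 px = 22 mm from the trivet edge (252) in the top crop. Fourth pump:

```bash
python3 -m jog '[{"dx":-0.008,"dy":0,"dz":0,"ax":0,"ay":0,"az":0,"claw":0},{"dx":-0.008,"dy":0,"dz":0,"ax":0,"ay":0,"az":0,"claw":0},{"dx":-0.006,"dy":0,"dz":0,"ax":0,"ay":0,"az":0,"claw":0},{"dx":0,"dy":0,"dz":0,"ax":0,"ay":0,"az":0,"claw":0}]' >/dev/null; python3 c.py; python3 -m jog '[{"dx":0.005,"dy":0,"dz":0,"ax":0,"ay":0,"az":0,"claw":0},{"dx":0.005,"dy":0,"dz":0,"ax":0,"ay":0,"az":0,"claw":0},{"dx":0.004,"dy":0,"dz":0,"ax":0,"ay":0,"az":0,"claw":0}]' >/dev/null; python3 c.py;  python3 -m jog '[{"dx":0.004,"dy":0,"dz":0,"ax":0,"ay":0,"az":0,"claw":0},{"dx":0.004,"dy":0,"dz":0,"ax":0,"ay":0,"az":0,"claw":0},{"dx":0,"dy":0,"dz":0,"ax":0,"ay":0,"az":0,"claw":0}]' >/dev/null; python3 c.py;python3 -c "
from h import *
im=shot('scene','s13');t=shot('top','t13');crop(im,150,130,310,250,4.5,'s13d');crop(t,200,130,320,200,6,'t13d')"; python3 c.py
```

```text
t 18.93 clampy -112.41 clampx 0.16 z 108.5  Fy -0.6 [-0.8  0.6 -0.2]
t 19.30 clampy -98.34 clampx 0.53 z 109.4  Fy 6.1 [-1.  -6.2  5.4]
t 19.68 clampy -90.07 clampx 0.61 z 109.4  Fy 5.6 [ 0.7 -5.5  4.4]
t 19.77 clampy -90.15 clampx 0.61 z 109.4  Fy 5.1 [ 0.9 -5.   3.7]
```

View pics/s13d.png

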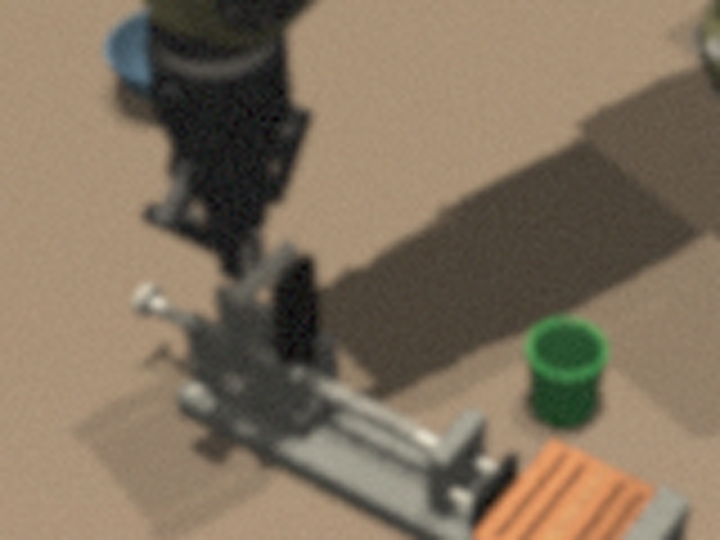

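View pics/t13d.png

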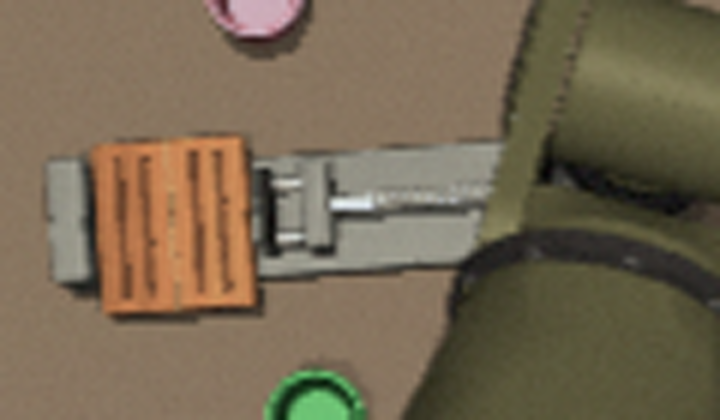

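The pad is about 5 mm from the trivet and there is no extra force yet. Fifth squeeze, stepwise with force readings:

```bash
python3 -m jog '[{"dx":-0.008,"dy":0,"dz":0,"ax":0,"ay":0,"az":0,"claw":0},{"dx":-0.008,"dy":0,"dz":0,"ax":0,"ay":0,"az":0,"claw":0},{"dx":-0.006,"dy":0,"dz":0,"ax":0,"ay":0,"az":0,"claw":0},{"dx":0,"dy":0,"dz":0,"ax":0,"ay":0,"az":0,"claw":0}]' >/dev/null; python3 c.py; python3 -m jog '[{"dx":0.004,"dy":0,"dz":0,"ax":0,"ay":0,"az":0,"claw":0},{"dx":0.003,"dy":0,"dz":0,"ax":0,"ay":0,"az":0,"claw":0},{"dx":0,"dy":0,"dz":0,"ax":0,"ay":0,"az":0,"claw":0}]' >/dev/null; python3 c.py;  python3 -m jog '[{"dx":0.001,"dy":0,"dz":0,"ax":0,"ay":0,"az":0,"claw":0},{"dx":0,"dy":0,"dz":0,"ax":0,"ay":0,"az":0,"claw":0}]' >/dev/null; python3 c.py;  python3 -m jog '[{"dx":0.001,"dy":0,"dz":0,"ax":0,"ay":0,"az":0,"claw":0},{"dx":0,"dy":0,"dz":0,"ax":0,"ay":0,"az":0,"claw":0}]' >/dev/null; python3 c.py;  python3 -m jog '[{"dx":0.001,"dy":0,"dz":0,"ax":0,"ay":0,"az":0,"claw":0},{"dx":0,"dy":0,"dz":0,"ax":0,"ay":0,"az":0,"claw":0}]' >/dev/null; python3 c.py;  python3 -m jog '[{"dx":0.001,"dy":0,"dz":0,"ax":0,"ay":0,"az":0,"claw":0},{"dx":0,"dy":0,"dz":0,"ax":0,"ay":0,"az":0,"claw":0}]' >/dev/null; python3 c.py
```

```text
t 20.27 clampy -112.42 clampx 0.15 z 108.5  Fy -0.7 [0.9 0.8 0.8]
t 20.65 clampy -104.94 clampx 0.38 z 108.9  Fy 3.7 [-0.9 -3.8  1.2]
t 20.90 clampy -104.27 clampx 0.41 z 108.9  Fy 5.3 [ 0.7 -5.3  2.6]
t 21.15 clampy -103.52 clampx 0.42 z 109.0  Fy 5.4 [-0.3 -5.4  3.8]
t 21.40 clampy -102.60 clampx 0.45 z 109.0  Fy 5.5 [-0.2 -5.6  4.1]
t 21.65 clampy -101.60 clampx 0.45 z 109.1  Fy 6.8 [ 0.2 -6.8  5.6]
```

```bash
python3 -m jog '[{"dx":0.001,"dy":0,"dz":0,"ax":0,"ay":0,"az":0,"claw":0},{"dx":0,"dy":0,"dz":0,"ax":0,"ay":0,"az":0,"claw":0}]' >/dev/null; python3 c.py;  python3 -m jog '[{"dx":0.001,"dy":0,"dz":0,"ax":0,"ay":0,"az":0,"claw":0},{"dx":0,"dy":0,"dz":0,"ax":0,"ay":0,"az":0,"claw":0}]' >/dev/null; python3 c.py;  python3 -m jog '[{"dx":0.001,"dy":0,"dz":0,"ax":0,"ay":0,"az":0,"claw":0},{"dx":0,"dy":0,"dz":0,"ax":0,"ay":0,"az":0,"claw":0}]' >/dev/null; python3 c.py;  python3 -m jog '[{"dx":0.001,"dy":0,"dz":0,"ax":0,"ay":0,"az":0,"claw":0},{"dx":0,"dy":0,"dz":0,"ax":0,"ay":0,"az":0,"claw":0}]' >/dev/null; python3 c.py
```

```text
t 21.90 clampy -100.59 clampx 0.50 z 109.1  Fy 6.6 [ 0.2 -6.6  5.1]
t 22.15 clampy -99.60 clampx 0.50 z 109.1  Fy 6.3 [-0.7 -6.4  4.7]
t 22.40 clampy -98.72 clampx 0.52 z 109.2  Fy 6.8 [ 0.3 -6.8  5.5]
t 22.65 clampy -97.79 clampx 0.52 z 109.2  Fy 7.8 [ 0.9 -7.8  6. ]
```

```bash
python3 -m jog '[{"dx":0.001,"dy":0,"dz":0,"ax":0,"ay":0,"az":0,"claw":0},{"dx":0,"dy":0,"dz":0,"ax":0,"ay":0,"az":0,"claw":0}]' >/dev/null; python3 c.py;  python3 -m jog '[{"dx":0.001,"dy":0,"dz":0,"ax":0,"ay":0,"az":0,"claw":0},{"dx":0,"dy":0,"dz":0,"ax":0,"ay":0,"az":0,"claw":0}]' >/dev/null; python3 c.py;  python3 -m jog '[{"dx":0.001,"dy":0,"dz":0,"ax":0,"ay":0,"az":0,"claw":0},{"dx":0,"dy":0,"dz":0,"ax":0,"ay":0,"az":0,"claw":0}]' >/dev/null; python3 c.py; python3 -c "
from h import *
im=shot('scene','s14');t=shot('top','t14');crop(im,220,190,310,250,8,'s14d');crop(t,200,130,320,200,6,'t14d')"; python3 c.py
```

```text
t 22.90 clampy -96.93 clampx 0.55 z 109.3  Fy 9.1 [ 0.5 -9.1  5.4]
t 23.15 clampy -96.07 clampx 0.56 z 109.3  Fy 8.9 [ 0.1 -8.9  5.8]
t 23.40 clampy -95.24 clampx 0.56 z 109.4  Fy 10.0 [  0.3 -10.    5.7]
t 23.50 clampy -95.24 clampx 0.55 z 109.4  Fy 10.1 [ -1.1 -10.2   7.1]
```

View pics/s14d.png

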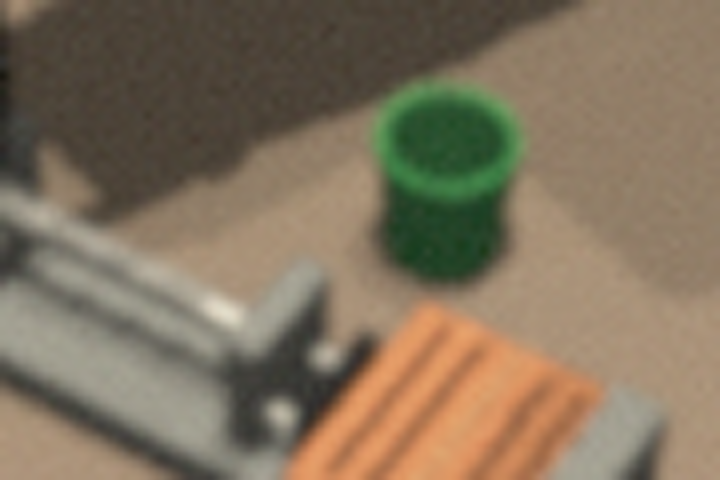

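View pics/t14d.png

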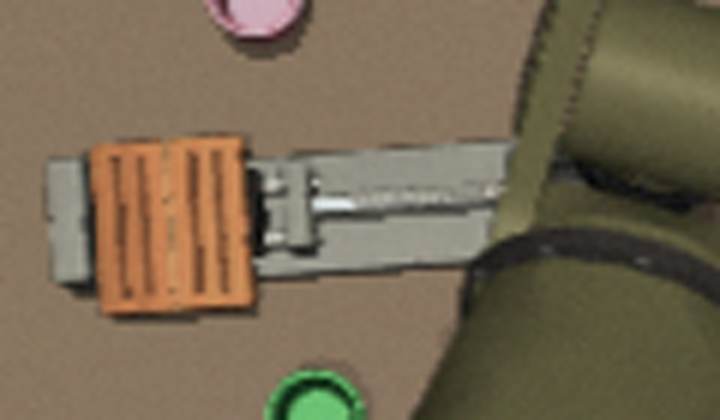

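The pad touches the trivet and the force is rising about as the spring predicts: 10 N, so about 3 mm pressed. Continuing.

```bash
python3 -m jog '[{"dx":0.001,"dy":0,"dz":0,"ax":0,"ay":0,"az":0,"claw":0},{"dx":0,"dy":0,"dz":0,"ax":0,"ay":0,"az":0,"claw":0}]' >/dev/null; python3 c.py;  python3 -m jog '[{"dx":0.001,"dy":0,"dz":0,"ax":0,"ay":0,"az":0,"claw":0},{"dx":0,"dy":0,"dz":0,"ax":0,"ay":0,"az":0,"claw":0}]' >/dev/null; python3 c.py;  python3 -m jog '[{"dx":0.001,"dy":0,"dz":0,"ax":0,"ay":0,"az":0,"claw":0},{"dx":0,"dy":0,"dz":0,"ax":0,"ay":0,"az":0,"claw":0},{"dx":0,"dy":0,"dz":0,"ax":0,"ay":0,"az":0,"claw":0}]' >/dev/null; python3 c.py
```

```text
t 23.75 clampy -94.40 clampx 0.55 z 109.4  Fy 11.5 [ -0.7 -11.6   7.1]
t 24.00 clampy -93.52 clampx 0.55 z 109.4  Fy 12.9 [  0.5 -12.9   7.1]
t 24.38 clampy -92.70 clampx 0.57 z 109.5  Fy 13.9 [  0.1 -13.9   6. ]
```

```bash
python3 -m jog '[{"dx":0.001,"dy":0,"dz":0,"ax":0,"ay":0,"az":0,"claw":0},{"dx":0,"dy":0,"dz":0,"ax":0,"ay":0,"az":0,"claw":0},{"dx":0,"dy":0,"dz":0,"ax":0,"ay":0,"az":0,"claw":0}]' >/dev/null; python3 c.py;  python3 -m jog '[{"dx":0.0005,"dy":0,"dz":0,"ax":0,"ay":0,"az":0,"claw":0},{"dx":0,"dy":0,"dz":0,"ax":0,"ay":0,"az":0,"claw":0},{"dx":0,"dy":0,"dz":0,"ax":0,"ay":0,"az":0,"claw":0}]' >/dev/null; python3 c.py; python3 -c "
from h import *
im=shot('scene','s15');t=shot('top','t15');crop(im,220,190,310,250,8,'s15d');
ts=[cv2.imread(f'pics/t{i}.png') for i in (13,14,15)]
A=[cv2.resize(x[145:185,230:265],None,fx=7,fy=7,interpolation=2) for x in ts];cv2.imwrite('pics/t15d.png',np.hstack(A))
"; python3 c.py
```

```text
t 24.75 clampy -91.86 clampx 0.58 z 109.5  Fy 14.8 [ -0.6 -15.    7.1]
t 25.12 clampy -91.46 clampx 0.56 z 109.5  Fy 16.1 [ -0.4 -16.2   5.9]
t 25.23 clampy -91.48 clampx 0.58 z 109.5  Fy 15.7 [  0.1 -15.8   6. ]
```

View pics/t15d.png

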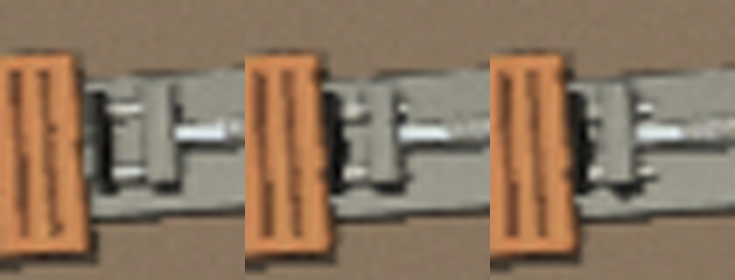

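View pics/s15d.png

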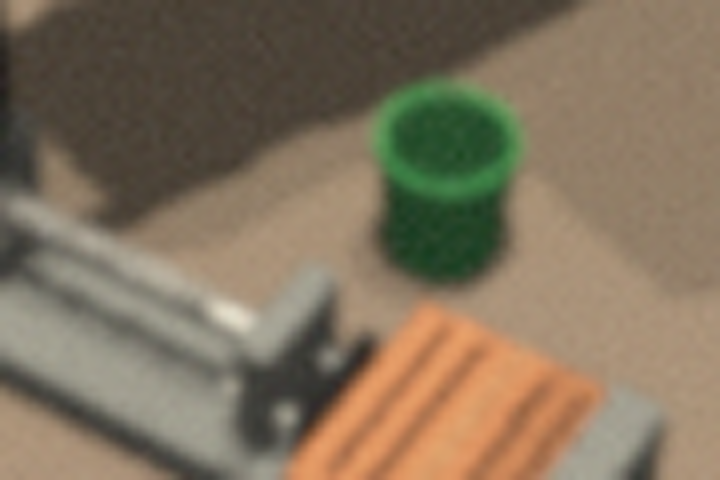

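```bash
python3 - <<'E'
from gap import *
for i in(13,14,15):
    t=cv2.imread(f"pics/t{i}.png").astype(float).mean(2)
    # rows between pins: jaw band
    print(i,t[163:168,238:262].mean(0).round().astype(int).tolist())
print((cy((240,165),60)-cy((260,165),60))/20)
E
```

```text
13 [134, 142, 126, 72, 105, 71, 35, 19, 110, 141, 144, 145, 121, 141, 149, 150, 119, 119, 129, 139, 144, 146, 144, 145]
14 [141, 141, 114, 64, 34, 19, 79, 136, 145, 132, 142, 148, 148, 100, 121, 138, 144, 143, 143, 142, 138, 122, 121, 118]
15 [141, 141, 114, 63, 33, 23, 79, 113, 134, 145, 148, 140, 105, 132, 152, 150, 144, 144, 144, 125, 121, 124, 123, 127]
3.0773451325186687
```

Three measures of the press agree:
- **Tangential bar force:** about 17 N once the finger's downward drag is included, which is about 8 mm.
- **Top-view slit:** about 8.5 mm pressed.
- **Bar travel since contact:** about 8.6 mm.

I'll hold, then recheck stability and the whole scene.

```bash
python3 -m jog '[{"dx":0,"dy":0,"dz":0,"ax":0,"ay":0,"az":0,"claw":0},{"dx":0,"dy":0,"dz":0,"ax":0,"ay":0,"az":0,"claw":0},{"dx":0,"dy":0,"dz":0,"ax":0,"ay":0,"az":0,"claw":0},{"dx":0,"dy":0,"dz":0,"ax":0,"ay":0,"az":0,"claw":0},{"dx":0,"dy":0,"dz":0,"ax":0,"ay":0,"az":0,"claw":0}]' >/dev/null; python3 c.py; python3 -c "
from h import *
shot('scene','s16');t=shot('top','t16').astype(float).mean(2);print(t[163:168,238:262].mean(0).round().astype(int).tolist())"; python3 c.py
```

```text
t 25.85 clampy -91.47 clampx 0.57 z 109.5  Fy 15.9 [  0.  -15.9   6.4]
[141, 142, 115, 62, 35, 22, 80, 113, 132, 146, 148, 140, 106, 130, 152, 149, 145, 145, 144, 124, 121, 125, 123, 128]
t 25.95 clampy -91.49 clampx 0.59 z 109.5  Fy 15.9 [ -0.4 -16.    5.7]
```

View pics/s16.png

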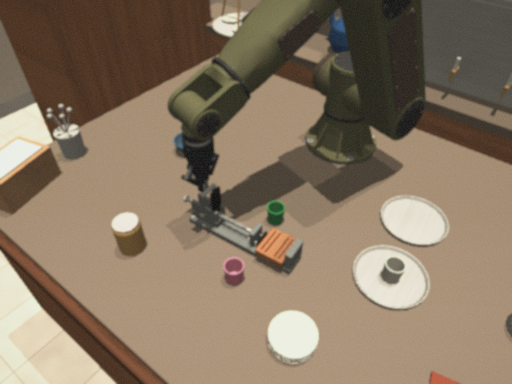

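The hold is stable. The cup stands on the far tray at (393,270), and the bowl, saucers, tin and look-alikes are where they started. Handing in.

```bash
python3 -c "
from bench import env
print(env.sign_off())"
```

```text
the job is handed in; nothing more can be done
None
```

The job is handed in, at about 26 s of the 72 s allowed. I stood the white cup upright on the farther tray and let go of it. I then pushed only the trigger: four full pumps, and a fifth squeeze that is still being held.

**Last checks:** The hold was steady for about 0.8 s before hand-in. All three measures put the pad about half pressed (8 of 16 mm):
- **Force:** 15.9 N along the clamp, about 17 N at the bar once the finger's downward drag is counted, which gives about 8 mm. Without that correction it reads nearer 7 mm.
- **Top-camera slit:** about 8.5 mm, though the picture only resolves about 3 mm per pixel.
- **Bar travel since contact:** about 8.6 mm.

The last scene picture shows the cup upright on the tray. The sugar bowl, saucers, tea tin and the green and pink cups look unmoved.

**What disagreed:** With the gripper closed, the fingertips appeared about 30 mm higher in the pictures than the stated tool geometry puts them. My first approach to the trigger passed over the bar without touching anything, so I went lower and found the bar by touch. It was at the position along the clamp that I had estimated.

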